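Set the indexing dial on the jeweller's bench and clamp it

ROBOT

A 6-joint arm with a two-finger parallel gripper is mounted at the origin on the work surface. World frame = base frame: x ahead of the robot, y to its left, z up, the work surface at z = 0. Lengths are in mm, angles in degrees, forces in N, time in s.
With the tool pointing down it reaches from about 425 to 950 mm from the base axis. Payload 14.7 kg.
Tool frame: the origin (TCP) lies where the fingers leave the gripper's body, on its centre line; the fingertips stand 73 mm ahead of it and the grasp point (between the pads) lies 54 mm ahead of it (pinch_z is the distance from the TCP to the grasp point, in mm); z points along the fingers, y is the line along which they close (so a half turn about z gives the same grasp; the last joint's range is limited). The gripper opens to 85 mm and grips with 20 to 120 N. Pads are 22 mm wide; open, the fingers measure 114 mm over their backs; the gripper's body (76 mm by 85 mm) begins 54 mm behind the grasp point. The pads swing forward as they close: fully open they stand 13 mm farther back than shut.
Start: joints at [-76.983, 27.513, 91.461, -0, 61.026, -2.67], TCP at [175.771, -625.777, 303.897] pointing down, gripper open.
Joint ranges: [-157.49, 157.49], [-46.99, 117.5], [13.45, 153.17], [-89.5, 269.5], [5.16, 153.95], [-167.48, 167.48]. Speed limits (degrees/s): [108.29, 108.29, 136.94, 172.46, 172.46, 172.46].

INTERFACE

Orientations are given as [roll, pitch, yaw] about the fixed x, y, z axes, in that order (R = Rz(yaw) Ry(pitch) Rx(roll)).
In Python, from bench import * gives the robot as it stands. The module is installed in compiled form; this text tells all that it offers.
- The arm moves only by the tool play_rows, never from a script. Its argument "plan" is text: rows parted by semicolons, each of 7 numbers parted by spaces: the closure in counts, from 0 (fully open) to 255 (shut), then the shift along the tool's x, y, z in cm, then the turn, a rotation vector about the tool's x, y, z in degrees. In form: jaw x y z rx ry rz; .... A call has exactly 5 rows; each row shifts and turns the commanded pose from where the row before left it, along the tool's axes as they then stand; what a row does not reach is not made up. A row lasts 1/10 s, in which the tool goes at most 50 mm and 8.59 degrees, less where a joint would pass 70% of its speed; a pose out of reach is approached as far as the arm can. A call with a gripper value outside its range is refused whole. The fingers move at their own pace and stop on an object; "squeeze" is the grip in N (left out, the last holds). Time passes only in rows, so rows that do not move let the fingers close, or fill a call up. It gives the time, the measured TCP pose, the force, the opening and the grip force at its end, in the units of the state.
- get_obs(): the state, without advancing time (a new reading comes with each control period).
- get_image(name): name is "scene" or "top"; returns a dict with "frame" (384x512x3 uint8, red, green, blue), "camera_matrix" (3x3 intrinsics, pixels), "dist_coeffs" ([k1, k2, p1, p2, k3] as OpenCV has them; the pictures are not rectified), "camera_from_world" (4x4, takes a point from world to camera coordinates). Camera axes: x right, y up, looking along -z (the intrinsics and any distortion apply to the point x, -y, -z); pixel columns grow to the right and rows downward; lengths in mm; the calibration is good to about 2 mm. A picture is of the moment at which its call begins. There is no depth.
- close_job(): hands the job in; it is judged then, once.
The state is a dict: "time_s": time; "joint_pos": joint angles; "joint_vel": joint speeds; "effort": joint torques, N m; "tool_pos": TCP position; "tcp_rot": TCP orientation; "force": force on the tool from outside, world axes, zero at the start; "moment": the same for the moment, N m; "gripper_width": finger opening in mm; "grasp_force": force on a finger pad.
Only numpy, scipy, OpenCV 4.12 (cv2) and the standard library are available. Lean on these libraries where they do the work, as an engineer would, in place of code of your own. Each camera call takes 0.05 s, during which the arm holds its last target. There are 200 camera calls.

TASK

With a fingertip, push the wooden peg to turn the dial of the indexing table until the dial's index line is in line with the one long line of the fixed scale around it, and leave the dial at rest there. Then push the clamp lever by its black knob all the way to its stop (counter-clockwise, seen from above), and draw clear. Only push, do not pick anything up: the loose ring stays seated on the dial's spigot, and everything else on the bench stays where it is.

Things in the scene. Friction and masses are not known exactly. Their poses are not given: they have to be found in the camera images.
- indexer: The indexing table, fixed to the bench: a round aluminium base of radius 104 mm, 28 mm high, with a lug for the clamp lever on its +y side (lug top 30 mm high, out to y = 160 mm). Its flat top carries a scale of 24 black radial lines, 15 degrees apart, just outside the dial: 23 are short and thin (8 x 2 mm), one is long and wide (21 x 6 mm), on the base's own +x side. Origin: centre of the underside, z up.
- axis (a point): Point on the dial's vertical turning axis at the height of the dial's upper face, 42 mm above the bench. The dial is a flat bare steel disc of radius 74 mm, 14 mm thick, lying on the base. A steel spigot of radius 8 mm stands 18 mm high at its centre.
- target_line (a point): Point at the inner end of the scale's one long line, 74 mm from the axis (at the dial's rim), 42 mm above the bench. Fixed.
- index_mark (a point): Outer end of the dial's index line, on the dial's rim, 74 mm from the axis, 42 mm above the bench; turns with the dial. The index line is the one black radial line on the dial's face (34 x 6 mm). In line means that this point comes to target_line.
- peg (a point): Centre of the top of the dial's finger peg: an upright round wooden peg, 12 mm in diameter, 30 mm tall, its top 72 mm above the bench, 52 mm from the axis, diametrically opposite the index line. It turns with the dial.
- dial (a joint): Angle of the dial (rad), counter-clockwise positive seen from above; 0 (or any whole turn, 6.283) is in line with the long line. It turns freely either way without stops, starts anywhere between 0.7 and 5.58, needs about 3 N at the peg, and stays where it is left.
- pivot (a point): Point on the vertical pivot axis of the clamp lever, on top of the lug, 30 mm above the bench, 125 mm from the dial's axis.
- clamp_knob (a point): Centre of the top of the clamp lever's knob: an upright black round knob, 14 mm in diameter, its top 72 mm and its lower end 34 mm above the bench, 60 mm from the pivot, at the end of a flat dark steel arm 12 mm wide whose upper face is 40 mm above the bench.
- clamp (a joint): Angle of the clamp lever (rad): 0 open, with the arm pointing straight away from the dial; grows counter-clockwise seen from above to 1.3 at the stop (clamped). Starts between 0 and 0.35, needs about 2 N at the knob, and stays where it is left.
- ring_center (a point): Centre of a loose plain brass ring blank (25 mm outside, 19.6 mm inside, 8 mm high, 15 g) lying on the dial around the spigot. Must stay there.
- ring_clamp: Bystander beside the indexing table: loose wooden ring clamp with a brass band, 110 x 32 x 27 mm. Origin: centre of the underside.
- file: Bystander beyond the indexing table: loose flat file with a wooden handle, 220 mm long, 22 mm wide, 20 mm high, lying flat. Origin near its middle, on the bench.
- jar: Bystander near the indexing table: loose small glass jar with a steel cap, 48 mm in diameter, 50 mm high. Origin: centre of the underside.
- hammer: Bystander on the robot's right: loose hammer lying flat. Origin on the bench.
- dapping_block: Bystander on the robot's left: loose steel dapping block, a 50 mm cube. Origin: centre of the underside.
- brush: Bystander on the robot's left: loose brush, 170 mm long, lying flat. Origin on the bench.

How it is judged (in metres and radians):
On the way, in this order (a step that is already met when the one before it is completed fails the run):
1. the dial is in line with the long scale line and at rest, the clamp lever still open (distance between index_mark and target_line below 0.005 m and value of joint clamp below 0.7 rad and velocity of joint dial between -0.1 and 0.1 rad/s), for 0.3 s.
2. the clamp lever is at its stop, the dial still in line (distance between index_mark and target_line below 0.005 m and value of joint clamp above 1.18 rad), for 0.2 s.
At the end, for the whole second after the job is handed in: The index line's end is within 5 mm of the long line's inner end (about the lines' own width), the clamp lever is within 0.12 rad of its stop, the dial is at rest, the ring is still seated on the spigot (within 12 mm), and no other loose thing is more than 30 mm from where it was (all of step 2 and distance between ring_center and axis below 0.012 m and velocity of joint dial between -0.05 and 0.05 rad/s and distance of each of ring_clamp, file, jar, hammer, dapping_block, brush from where it was at the start of the episode below 0.03 m); the robot touches nothing.
It fails at once if the ring blank is lifted or knocked off the spigot (not (distance between ring_center and axis below 0.012 m)).
It fails at once if another loose thing is lifted or moved more than 30 mm (distance of any of ring_clamp, file, jar, hammer, dapping_block, brush from where it was at the start of the episode above 0.03 m).
It also fails if it takes over 64 s, if anything falls off the work surface, if the arm or the gripper's body presses on something with over 40 N, if the wrist force passes 120 N, or if a joint passes its speed limit or range.

## Working session

There is one attempt and no reset: what is moved stays moved. The work goes in short steps, Python scripts to look and compute and a tool call to move; the robot and the scene stay as the last step left them, time stands still between calls to the robot, and variables do not carry over. Pictures are saved under pics/ and viewed, at most 10 in all, crops included, and the job is handed in when it is done.

Besides the shell and the picture viewer there is one more tool, called after "Call:" by a JSON object that holds its "op" and its "data", one argument or row to a line. play_rows: Moves the arm, as the interface text tells. Its arguments: {"type":"object","properties":{"plan":{"type":"string"},"squeeze":{"type":"number"}},"required":["plan"]}

```bash
mkdir -p pics; cat > h.py <<'E'
from bench import *
import numpy as np, cv2
def ray(im,px):
    K=np.array(im["camera_matrix"],float);d=np.array(im["dist_coeffs"],float);T=np.array(im["camera_from_world"])
    u=cv2.undistortPoints(np.array(px,float).reshape(-1,1,2),K,d).reshape(-1,2)
    D=np.c_[u[:,0],-u[:,1],-np.ones(len(u))]@T[:3,:3]
    return -T[:3,:3].T@T[:3,3],D
def at(im,px,z):
    o,D=ray(im,px); return o+D*((z-o[2])/D[:,2])[:,None]
def proj(im,P):
    K=np.array(im["camera_matrix"],float);d=np.array(im["dist_coeffs"],float);T=np.array(im["camera_from_world"])
    c=np.atleast_2d(P)@T[:3,:3].T+T[:3,3]; c=c*[1,-1,-1]
    return cv2.projectPoints(c,np.zeros(3),np.zeros(3),K,d)[0].reshape(-1,2)
E
python3 - <<'E'
from h import *
a=get_image("scene");b=get_image("top")
import pickle;pickle.dump((a,b),open("im0.pkl","wb"))
for n,i in(("s",a),("t",b)): cv2.imwrite(f"pics/{n}0.png",cv2.resize(i["frame"][:,:,::-1],(800,600),interpolation=cv2.INTER_CUBIC))
o=get_obs();print(o)
E
```

```text
{'time_s': 0.1, 'joint_pos': array([-7.69825752e+01,  2.75465559e+01,  9.14905108e+01,  3.35700828e-04,
        6.10281964e+01, -2.66956365e+00]), 'joint_vel': array([-0.03531268, -0.04313589, -0.04878154,  0.04667208, -0.01268758,
        0.00854703]), 'effort': array([ 1.01750455e-03, -9.52258730e+01, -4.31043291e+01, -2.33827507e-05,
        5.17333727e-03,  2.65936376e-05]), 'tool_pos': array([ 175.70599551, -625.48610788,  303.33079465]), 'tcp_rot': array([-1.79934821e+02, -3.33287097e-03,  1.56868238e+01]), 'force': array([-0.3996628, -0.0722502,  0.132126 ]), 'moment': array([ 0.04048986, -0.02176072,  0.00843064]), 'grasp_force': 0.0, 'gripper_width': 85.35097032486402}
```

View pics/s0.png

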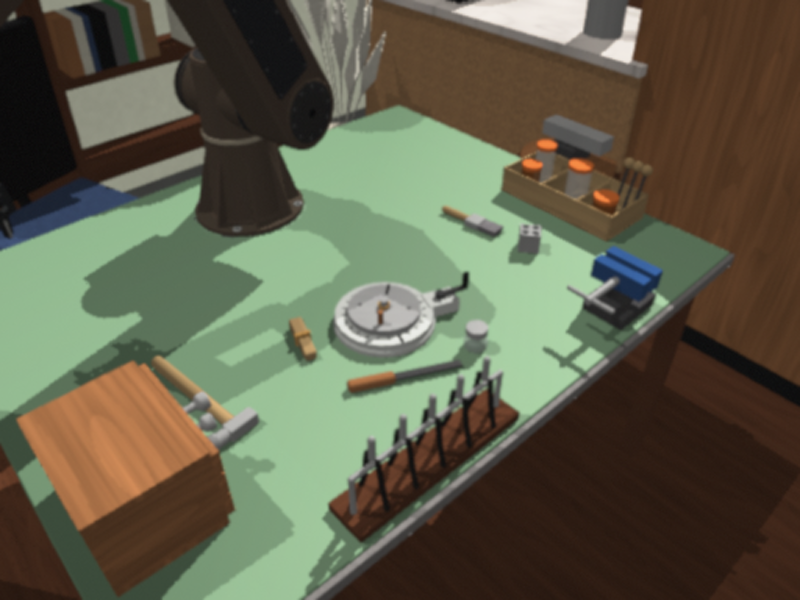

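View pics/t0.png

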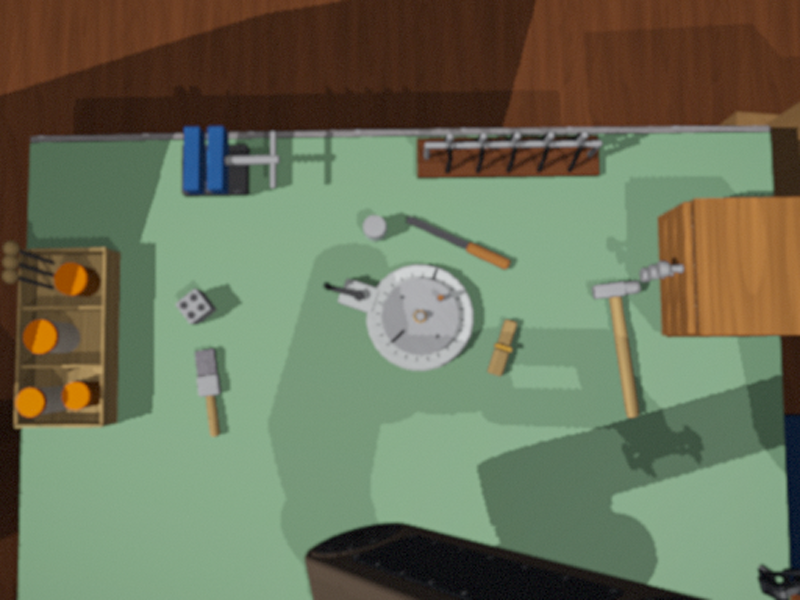

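The top view has the dial at about (420,316), the long line near (435,272), the index line at (398,337), the peg at about (440,297), and the clamp arm to the upper left with its knob at (328,288). The jar is at (374,227), the file at (460,242) and the ring clamp at (503,347). I'll enlarge this area.

```bash
python3 - <<'E'
from h import *
import pickle;a,b=pickle.load(open("im0.pkl","rb"))
f=b["frame"][:,:,::-1]
cv2.imwrite("pics/c0.png",cv2.resize(f[160:245,200:310],None,fx=7,fy=7,interpolation=cv2.INTER_CUBIC))
E
```

```text
(no output)
```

View pics/c0.png

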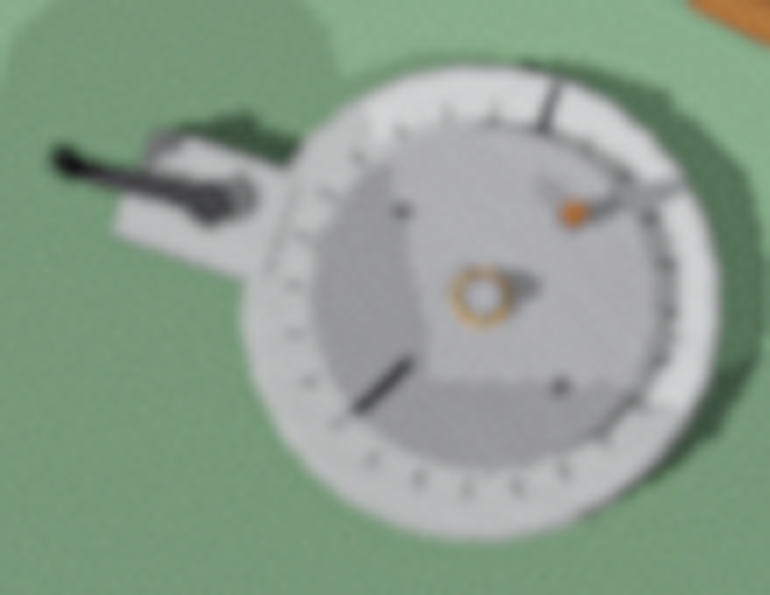

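```bash
python3 - <<'E'
from h import *
import pickle;a,b=pickle.load(open("im0.pkl","rb"))
P=lambda u,v:[200+(u+.5)/7-.5,160+(v+.5)/7-.5]
W={}
for n,p,z in[("disc",(487,296),42),("spig",(484,294),60),("basec",(481,302),28),("lin",(542,131),28),("lout",(558,83),28),("iin",(412,360),42),("iout",(355,412),42),("peg",(573,214),72),("knob",(67,160),72),("piv",(212,201),40)]:
    W[n]=at(b,[P(*p)],z)[0];print(n,W[n].round(1))
for n,p,z in[("jar",(374,227),50),("file_a",(408,217),10),("file_b",(510,266),10),("rc_a",(510,320),20),("rc_b",(497,375),20)]:
    print(n,at(b,[np.array(p)*.64],z)[0].round(1))
c=W["disc"]
ang=lambda p:np.degrees(np.arctan2(*(p-c)[1::-1]))
for n in W: print(n,round(ang(W[n]),1),round(np.linalg.norm((W[n]-c)[:2]),1))
E
```

```text
disc [584.2 -45.3  42. ]
spig [584.2 -43.9  60. ]
basec [582.4 -42.9  28. ]
lin [656.1 -69.9  28. ]
lout [676.9 -77.1  28. ]
iin [557.2 -13.1  42. ]
iout [535.3  11.3  42. ]
peg [616.7 -81.3  72. ]
knob [641.4 130.5  72. ]
piv [626.1  72.1  40. ]
jar [754.4  42.3  50. ]
file_a [780.6 -22.8  10. ]
file_b [ 681.3 -221.9   10. ]
rc_a [ 574.9 -218.6   20. ]
rc_b [ 469.1 -191.7   20. ]
disc 0.0 0.0
spig 92.4 1.4
basec 126.8 3.1
lin -18.9 76.0
lout -18.9 98.0
iin 130.0 42.0
iout 130.8 74.9
peg -47.9 48.4
knob 72.0 184.9
piv 70.4 124.7
```

```bash
cat >> h.py <<'E'
def plan(way,jaw,start=None):
    """way: list of (x,y,z,yaw,nrows) mm/deg; prints rows from the measured pose, tool pointing down"""
    o=get_obs(); p=np.r_[o["tool_pos"],o["tcp_rot"][2]] if start is None else np.array(start,float)
    rows=[]
    for *g,n in way:
        g=np.array(g,float); s=p.copy(); d=g-s; 
        for k in range(1,n+1):
            q=s+d*k/n; c,t=np.cos(np.radians(p[3])),np.sin(np.radians(p[3])); e=q-p
            r=np.round([(c*e[0]+t*e[1])/10,(t*e[0]-c*e[1])/10,-e[2]/10,-e[3]],2)
            p=p+np.r_[10*(c*r[0]+t*r[1]),10*(t*r[0]-c*r[1]),-10*r[2],-r[3]]
            rows.append(f"{jaw} {r[0]:g} {r[1]:g} {r[2]:g} 0 0 {r[3]:g}")
    while len(rows)%5: rows.append(f"{jaw} 0 0 0 0 0 0")
    for i in range(0,len(rows),5): print("; ".join(rows[i:i+5]))
    print("end",p.round(2))
E
python3 - <<'E'
from h import *
plan([(617.5,-82.5,220,131.2,20)],160,[175.771,-625.777,303.897,15.69])
E
```

```text
160 2.86 -2.02 0.42 0 0 -5.78; 160 3.05 -1.72 0.42 0 0 -5.77; 160 3.21 -1.4 0.42 0 0 -5.78; 160 3.33 -1.08 0.42 0 0 -5.77; 160 3.42 -0.73 0.42 0 0 -5.78
160 3.48 -0.38 0.42 0 0 -5.77; 160 3.5 -0.04 0.42 0 0 -5.78; 160 3.49 0.32 0.42 0 0 -5.77; 160 3.44 0.67 0.42 0 0 -5.78; 160 3.35 1.01 0.41 0 0 -5.78
160 3.23 1.34 0.42 0 0 -5.77; 160 3.08 1.67 0.42 0 0 -5.78; 160 2.9 1.96 0.42 0 0 -5.77; 160 2.69 2.24 0.42 0 0 -5.78; 160 2.44 2.51 0.42 0 0 -5.77
160 2.19 2.74 0.42 0 0 -5.78; 160 1.89 2.94 0.42 0 0 -5.77; 160 1.59 3.12 0.42 0 0 -5.78; 160 1.27 3.26 0.42 0 0 -5.77; 160 0.93 3.38 0.42 0 0 -5.78
end [617.56 -82.51 220.   131.2 ]
```

Call:
{"op": "play_rows", "data": {
  "plan": "160 2.86 -2.02 0.42 0 0 -5.78; 160 3.05 -1.72 0.42 0 0 -5.77; 160 3.21 -1.4 0.42 0 0 -5.78; 160 3.33 -1.08 0.42 0 0 -5.77; 160 3.42 -0.73 0.42 0 0 -5.78",
  "squeeze": 20
}}

```text
time_s: 0.6
tool_pos: [286.8, -488.7, 282.5]
tcp_rot: [-180.0, -0.0, 44.8]
force: [1.1, -0.2, 0.0]
gripper_width: 31.6
grasp_force: 0.0
```

Call:
{"op": "play_rows", "data": {
  "plan": "160 3.48 -0.38 0.42 0 0 -5.77; 160 3.5 -0.04 0.42 0 0 -5.78; 160 3.49 0.32 0.42 0 0 -5.77; 160 3.44 0.67 0.42 0 0 -5.78; 160 3.35 1.01 0.41 0 0 -5.78"
}}

```text
time_s: 1.1
tool_pos: [397.3, -352.8, 261.7]
tcp_rot: [-180.0, -0.0, 73.7]
force: [0.6, -0.3, -0.1]
gripper_width: 31.6
grasp_force: 0.0
```

Call:
{"op": "play_rows", "data": {
  "plan": "160 3.23 1.34 0.42 0 0 -5.77; 160 3.08 1.67 0.42 0 0 -5.78; 160 2.9 1.96 0.42 0 0 -5.77; 160 2.69 2.24 0.42 0 0 -5.78; 160 2.44 2.51 0.42 0 0 -5.77"
}}

```text
time_s: 1.6
tool_pos: [507.7, -217.1, 240.6]
tcp_rot: [-180.0, -0.0, 102.6]
force: [0.9, -0.9, 0.2]
gripper_width: 31.7
grasp_force: 0.0
```

Call:
{"op": "play_rows", "data": {
  "plan": "160 2.19 2.74 0.42 0 0 -5.78; 160 1.89 2.94 0.42 0 0 -5.77; 160 1.59 3.12 0.42 0 0 -5.78; 160 1.27 3.26 0.42 0 0 -5.77; 160 0.93 3.38 0.42 0 0 -5.78"
}}

```text
time_s: 2.1
tool_pos: [618.2, -81.2, 219.5]
tcp_rot: [-180.0, -0.0, 131.4]
force: [0.7, -0.6, 0.1]
gripper_width: 31.6
grasp_force: 0.0
```

```bash
python3 - <<'E'
from h import *
import pickle;a,b=pickle.load(open("im0.pkl","rb"))
s=7;f=cv2.resize(a["frame"][170:236,205:315,::-1],None,fx=s,fy=s,interpolation=cv2.INTER_CUBIC)
c=np.array([584,-44.5])
pol=lambda r,t,z:[c[0]+r*np.cos(np.radians(t)),c[1]+r*np.sin(np.radians(t)),z]
for P in [pol(0,0,60),pol(52,-48.8,72),pol(74,131.2,42),pol(74,-19.4,28),pol(95,-19.4,28),[641.4,130.5,72],pol(125,70.4,40)]+[pol(74,t,42) for t in range(0,360,20)]:
    u=(proj(a,P)[0]-[205,170]+.5)*s
    cv2.circle(f,tuple(int(v) for v in u),3,(0,0,255),1)
cv2.imwrite("pics/s1.png",f)
plan([(617.5,-82.5,190,131.2,1),(617.5,-82.5,135,131.2,4)],160)
E
```

```text
160 -0.05 -0.14 2.95 0 0 0.24; 160 -0 0 1.38 0 0 0; 160 -0 0 1.37 0 0 0; 160 -0 0 1.38 0 0 0; 160 -0 0 1.37 0 0 0
end [617.46 -82.51 135.03 131.2 ]
```

View pics/s1.png

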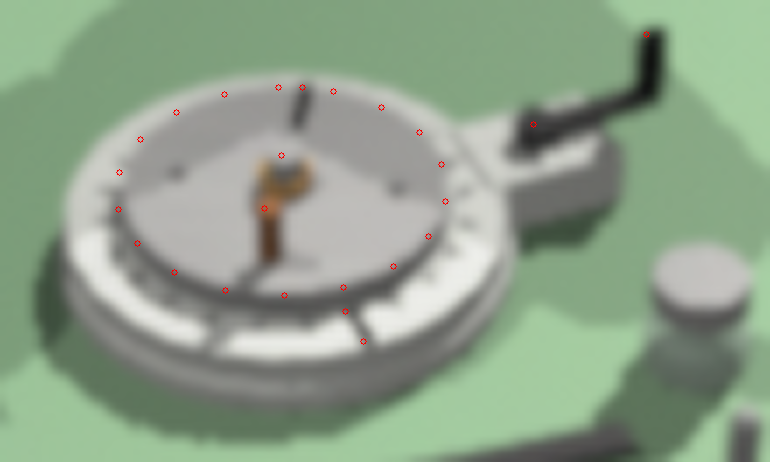

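The projected points fall on the dial, peg, lines and knob to within a few mm, so I can lower the fingers around the peg.

Call:
{"op": "play_rows", "data": {
  "plan": "160 -0.05 -0.14 2.95 0 0 0.24; 160 0 0 1.7 0 0 0; 160 0 0 1.7 0 0 0; 160 0 0 1.7 0 0 0; 160 0 0 1.7 0 0 0"
}}

```text
time_s: 2.6
tool_pos: [616.7, -83.7, 121.5]
tcp_rot: [-180.0, -0.0, 131.0]
force: [-0.9, -0.6, 0.3]
gripper_width: 31.8
grasp_force: 0.0
```

```bash
python3 - <<'E'
from h import *
o=get_obs();print(o["tool_pos"],o["tcp_rot"],o["force"])
W=[]
c=(584,-44.5)
N=35; z=122
for k in range(1,N+1):
    t=-48.8-(150.6-10)*k/N; r=52
    W.append((c[0]+r*np.cos(np.radians(t)),c[1]+r*np.sin(np.radians(t)),z,t+180,1))
plan(W,160)
E
```

```text
[616.66621123 -83.72817423 121.49538612] [-1.79979834e+02 -2.49373110e-02  1.30965360e+02] [-0.89783977 -0.64965518  0.28333561]
160 -0.08 -0.24 -0.05 0 0 3.78; 160 0.01 -0.36 -0 0 0 4.02; 160 0.01 -0.37 -0 0 0 4.02; 160 0.01 -0.36 -0 0 0 4.01; 160 0.02 -0.36 -0 0 0 4.02
160 0.01 -0.37 -0 0 0 4.02; 160 0.01 -0.36 -0 0 0 4.02; 160 0.01 -0.37 -0 0 0 4.01; 160 0.02 -0.36 -0 0 0 4.02; 160 0.01 -0.37 -0 0 0 4.02
160 0.01 -0.36 -0 0 0 4.01; 160 0.02 -0.36 -0 0 0 4.02; 160 0.01 -0.37 -0 0 0 4.02; 160 0.01 -0.36 -0 0 0 4.02; 160 0.01 -0.37 -0 0 0 4.01
160 0.02 -0.36 -0 0 0 4.02; 160 0.01 -0.37 -0 0 0 4.02; 160 0.01 -0.36 -0 0 0 4.01; 160 0.01 -0.36 -0 0 0 4.02; 160 0.02 -0.37 -0 0 0 4.02
160 0.01 -0.36 -0 0 0 4.02; 160 0.01 -0.37 -0 0 0 4.01; 160 0.02 -0.36 -0 0 0 4.02; 160 0.01 -0.37 -0 0 0 4.02; 160 0.01 -0.36 -0 0 0 4.01
160 0.01 -0.36 -0 0 0 4.02; 160 0.02 -0.37 -0 0 0 4.02; 160 0.01 -0.36 -0 0 0 4.02; 160 0.01 -0.37 -0 0 0 4.01; 160 0.01 -0.36 -0 0 0 4.02
160 0.02 -0.37 -0 0 0 4.02; 160 0.01 -0.36 -0 0 0 4.01; 160 0.01 -0.36 -0 0 0 4.02; 160 0.02 -0.37 -0 0 0 4.02; 160 0.01 -0.36 -0 0 0 4.02
end [532.71 -36.04 122.    -9.4 ]
```

Call:
{"op": "play_rows", "data": {
  "plan": "160 -0.08 -0.24 -0.05 0 0 3.78; 160 0.01 -0.36 0 0 0 4.02; 160 0.01 -0.37 0 0 0 4.02; 160 0.01 -0.36 0 0 0 4.01; 160 0.02 -0.36 0 0 0 4.02"
}}

```text
time_s: 3.1
tool_pos: [602.9, -93.0, 122.7]
tcp_rot: [180.0, -0.0, 110.9]
force: [2.0, 3.5, -1.4]
gripper_width: 31.4
grasp_force: 1.4
```

Call:
{"op": "play_rows", "data": {
  "plan": "160 0.01 -0.37 0 0 0 4.02; 160 0.01 -0.36 0 0 0 4.02; 160 0.01 -0.37 0 0 0 4.01; 160 0.02 -0.36 0 0 0 4.02; 160 0.01 -0.37 0 0 0 4.02"
}}

```text
time_s: 3.6
tool_pos: [585.2, -96.5, 122.8]
tcp_rot: [180.0, -0.0, 90.9]
force: [3.0, 1.1, -1.5]
gripper_width: 32.0
grasp_force: 1.3
```

Call:
{"op": "play_rows", "data": {
  "plan": "160 0.01 -0.36 0 0 0 4.01; 160 0.02 -0.36 0 0 0 4.02; 160 0.01 -0.37 0 0 0 4.02; 160 0.01 -0.36 0 0 0 4.02; 160 0.01 -0.37 0 0 0 4.01"
}}

```text
time_s: 4.1
tool_pos: [567.4, -93.8, 122.9]
tcp_rot: [180.0, -0.0, 70.8]
force: [2.9, -0.4, -2.1]
gripper_width: 31.6
grasp_force: 1.4
```

Pushing steadily at about 3 N. I'll carry on.

Call:
{"op": "play_rows", "data": {
  "plan": "160 0.02 -0.36 0 0 0 4.02; 160 0.01 -0.37 0 0 0 4.02; 160 0.01 -0.36 0 0 0 4.01; 160 0.01 -0.36 0 0 0 4.02; 160 0.02 -0.37 0 0 0 4.02"
}}

```text
time_s: 4.6
tool_pos: [551.6, -85.1, 122.9]
tcp_rot: [180.0, -0.0, 50.7]
force: [2.8, -4.8, -1.7]
gripper_width: 31.4
grasp_force: 2.1
```

Call:
{"op": "play_rows", "data": {
  "plan": "160 0.01 -0.36 0 0 0 4.02; 160 0.01 -0.37 0 0 0 4.01; 160 0.02 -0.36 0 0 0 4.02; 160 0.01 -0.37 0 0 0 4.02; 160 0.01 -0.36 0 0 0 4.01"
}}

```text
time_s: 5.1
tool_pos: [539.3, -71.5, 122.8]
tcp_rot: [180.0, 0.0, 30.6]
force: [-1.5, -5.9, -0.1]
gripper_width: 32.2
grasp_force: 2.2
```

Call:
{"op": "play_rows", "data": {
  "plan": "160 0.01 -0.36 0 0 0 4.02; 160 0.02 -0.37 0 0 0 4.02; 160 0.01 -0.36 0 0 0 4.02; 160 0.01 -0.37 0 0 0 4.01; 160 0.01 -0.36 0 0 0 4.02"
}}

```text
time_s: 5.6
tool_pos: [532.5, -54.4, 122.8]
tcp_rot: [-180.0, 0.1, 10.5]
force: [-3.0, -4.7, 0.6]
gripper_width: 32.0
grasp_force: 2.1
```

Call:
{"op": "play_rows", "data": {
  "plan": "160 0.02 -0.37 0 0 0 4.02; 160 0.01 -0.36 0 0 0 4.01; 160 0.01 -0.36 0 0 0 4.02; 160 0.02 -0.37 0 0 0 4.02; 160 0.01 -0.36 0 0 0 4.02"
}}

```text
time_s: 6.1
tool_pos: [532.1, -36.2, 122.7]
tcp_rot: [180.0, 0.1, -9.6]
force: [-4.3, -2.8, 1.1]
gripper_width: 31.5
grasp_force: 2.0
```

```bash
python3 - <<'E'
from h import *
import pickle
a=get_image("scene");b=get_image("top");pickle.dump((a,b),open("im1.pkl","wb"))
f=lambda i,r,c:cv2.resize(i["frame"][r:r+80,c:c+110,::-1],None,fx=5,fy=5,interpolation=cv2.INTER_CUBIC)
cv2.imwrite("pics/p2.png",cv2.resize(np.hstack([f(a,160,205)[:,:],f(b,160,210)]),(800,291)))
o=get_obs();print(o["tool_pos"],o["tcp_rot"],o["force"])
E
```

```text
[532.66658148 -35.88969147 122.78567773] [ 1.79998669e+02  3.75515934e-02 -9.48073091e+00] [ 1.05867215 -0.4314723   1.06941926]
```

View pics/p2.png

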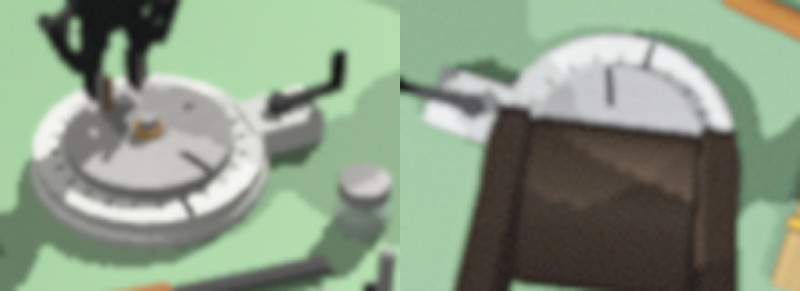

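Both pictures show the index line short of the long line. In the right half it runs from about (612,105) to (608,68), and the long line from (647,67) to (655,42). I'll compute the angle.

```bash
python3 - <<'E'
from h import *
import pickle;a,b=pickle.load(open("im1.pkl","rb"))
s=800/220/1
P=lambda u,v:[210+(u-400)/s-.36,160+v/s-.36]
c=np.array([584,-44.5])
for p,z in[((612,105),42),((608,68),42),((647,67),28),((655,42),28)]:
    w=at(b,[P(*p)],z)[0][:2]-c;print(np.degrees(np.arctan2(w[1],w[0])),np.hypot(*w))
s2=400/110
Q=lambda u,v:[205+u/s2-.36,160+v/s2-.36]
for p,z in[((182,153),42),((208,174),42),((184,192),28),((194,214),28)]:
    w=at(a,[Q(*p)],z)[0][:2]-c;print(np.degrees(np.arctan2(w[1],w[0])),np.hypot(*w))
N=5;W=[]
for k in range(1,N+1):
    t=-189.4-18*k/N
    W.append((c[0]+52*np.cos(np.radians(t)),c[1]+52*np.sin(np.radians(t)),122.8,t+180,1))
plan(W,160)
E
```

```text
3.374597799359795 40.29706463969847
4.337067637401613 71.04032898252089
-20.447634121025388 77.67582065063917
-19.971509285594944 99.62725189670005
6.985961513436537 41.37678517641086
2.11106774125146 76.0487764130857
-13.88354920990616 69.6225103219485
-17.24250470678304 97.86145684682711
160 0.01 -0.32 -0 0 0 3.52; 160 0.02 -0.32 -0 0 0 3.6; 160 0.01 -0.33 -0 0 0 3.6; 160 0.01 -0.32 -0 0 0 3.6; 160 0.01 -0.33 -0 0 0 3.6
end [537.87 -20.6  122.79 -27.4 ]
```

Call:
{"op": "play_rows", "data": {
  "plan": "160 0.01 -0.32 0 0 0 3.52; 160 0.02 -0.32 0 0 0 3.6; 160 0.01 -0.33 0 0 0 3.6; 160 0.01 -0.32 0 0 0 3.6; 160 0.01 -0.33 0 0 0 3.6"
}}

```text
time_s: 6.7
tool_pos: [537.5, -21.0, 122.8]
tcp_rot: [180.0, 0.1, -27.3]
force: [-3.6, -2.5, 2.0]
gripper_width: 31.7
grasp_force: 1.9
```

```bash
python3 - <<'E'
from h import *
import pickle
a=get_image("scene");b=get_image("top");pickle.dump((a,b),open("im2.pkl","wb"))
f=lambda i,r,c:cv2.resize(i["frame"][r:r+50,c:c+50,::-1],None,fx=8,fy=8,interpolation=cv2.INTER_CUBIC)
cv2.imwrite("pics/p3.png",np.hstack([f(a,184,235),f(b,160,250)]))
o=get_obs();print(o["tool_pos"],o["tcp_rot"],o["force"])
E
```

```text
[537.95961215 -20.73629652 122.81608517] [ 1.79990699e+02  2.68415313e-02 -2.72795768e+01] [0.60814316 0.68887868 0.03044845]
```

View pics/p3.png

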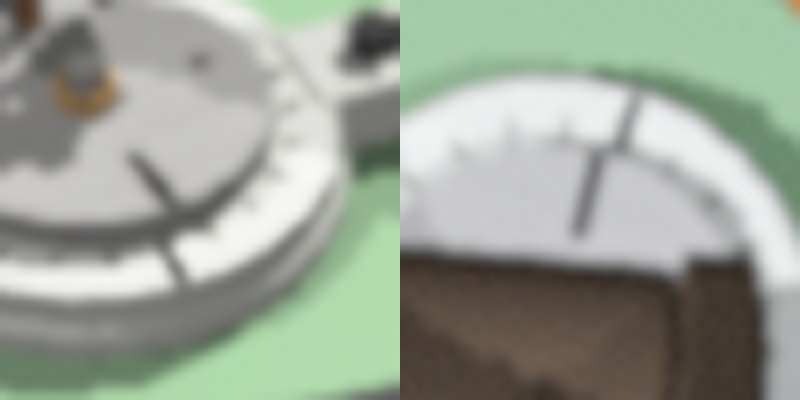

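The right half has the index line from (580,235) to (596,152), and the long line from (623,148) to (637,95). It's still a few degrees short.

```bash
python3 - <<'E'
from h import *
import pickle;a,b=pickle.load(open("im2.pkl","rb"))
c=np.array([584,-44.5])
def A(im,L,off):
  for p,z in L:
    w=at(im,[[off[0]+(p[0]+.5)/8-.5,off[1]+(p[1]+.5)/8-.5]],z)[0][:2]-c;print(np.degrees(np.arctan2(w[1],w[0])).round(1),np.hypot(*w).round(1),w.round(1))
A(b,[((180,235),42),((196,152),42),((223,148),28),((237,95),28)],(250,160))
A(a,[((137,157),42),((178,214),42),((163,240),28),((183,285),28)],(235,184))
for d in(5,6,7):
  print(d);N=5;W=[]
  for k in range(1,N+1):
    t=-207.4-d*min(k,4)/4
    W.append((c[0]+52*np.cos(np.radians(t)),c[1]+52*np.sin(np.radians(t)),122.8,t+180,1))
  plan(W,160)
E
```

```text
-14.4 40.1 [38.8 -9.9]
-13.1 71.8 [ 70.  -16.2]
-20.2 77.6 [ 72.8 -26.8]
-19.2 98.3 [ 92.9 -32.3]
-9.3 40.6 [40.1 -6.6]
-12.9 77.3 [ 75.4 -17.3]
-16.4 73.8 [ 70.8 -20.9]
-18.9 100.0 [ 94.6 -32.3]
5
160 -0.02 -0.12 0 0 0 1.37; 160 0 -0.12 0 0 0 1.25; 160 0.01 -0.11 0 0 0 1.25; 160 -0 -0.11 0 0 0 1.25; 160 -0 -0 0 0 0 0
end [540.11 -16.68 122.82 -32.4 ]
6
160 -0.02 -0.15 0 0 0 1.62; 160 0.01 -0.13 0 0 0 1.5; 160 -0 -0.14 0 0 0 1.5; 160 -0 -0.13 0 0 0 1.5; 160 -0 -0 0 0 0 0
end [540.58 -15.91 122.82 -33.4 ]
7
160 -0.02 -0.17 0 0 0 1.87; 160 0.01 -0.16 0 0 0 1.75; 160 -0 -0.16 0 0 0 1.75; 160 0 -0.15 0 0 0 1.75; 160 0 -0 0 0 0 0
end [541.06 -15.15 122.82 -34.4 ]
```

Call:
{"op": "play_rows", "data": {
  "plan": "160 -0.02 -0.15 0 0 0 1.62; 160 0.01 -0.13 0 0 0 1.5; 160 0 -0.14 0 0 0 1.5; 160 0 -0.13 0 0 0 1.5; 160 0 0 0 0 0 0"
}}

```text
time_s: 7.3
tool_pos: [540.7, -15.9, 122.9]
tcp_rot: [180.0, 0.0, -33.5]
force: [-0.1, -1.1, -1.2]
gripper_width: 31.9
grasp_force: 0.6
```

```bash
python3 - <<'E'
from h import *
import pickle
a=get_image("scene");b=get_image("top");pickle.dump((a,b),open("im3.pkl","wb"))
f=lambda i,r,c:cv2.resize(i["frame"][r:r+50,c:c+50,::-1],None,fx=8,fy=8,interpolation=cv2.INTER_CUBIC)
cv2.imwrite("pics/p4.png",np.hstack([f(a,184,235),f(b,160,250)]))
o=get_obs();print(o["tool_pos"],o["tcp_rot"],o["force"])
E
```

```text
[540.77196792 -15.94079618 123.00729635] [-1.79994280e+02 -1.85042937e-03 -3.34086101e+01] [-1.15383186 -0.8032777  -0.9937858 ]
```

View pics/p4.png

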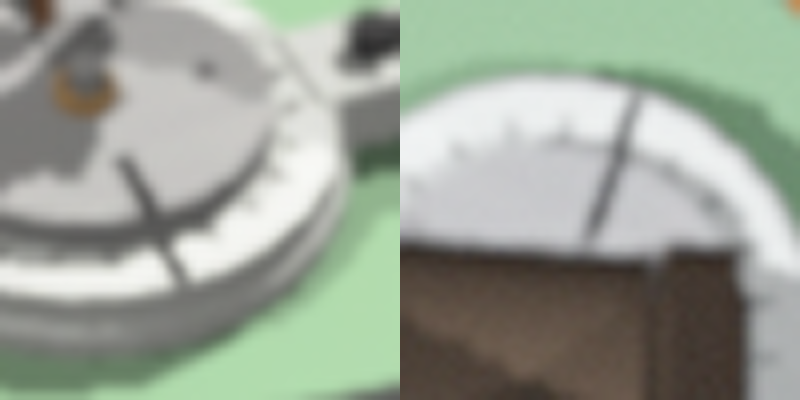

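The lines now look continuous in both views; on the right the index line runs from (592,240) to (619,157). I'll check the residual numerically, and plan lifting off and moving to the knob.

```bash
python3 - <<'E'
from h import *
import pickle;a,b=pickle.load(open("im3.pkl","rb"))
c=np.array([584,-44.5])
def A(im,L,off):
  for p,z in L:
    w=at(im,[[off[0]+(p[0]+.5)/8-.5,off[1]+(p[1]+.5)/8-.5]],z)[0][:2]-c;print(np.degrees(np.arctan2(w[1],w[0])).round(1),np.hypot(*w).round(1),w.round(1))
A(b,[((192,240),42),((219,157),42),((223,148),28),((237,95),28)],(250,160))
A(a,[((124,159),42),((158,218),42),((163,240),28),((183,285),28)],(235,184))
# precise: template projections of model index line at several angles vs dark pixels
for im,n in((b,"top"),(a,"scene")):
  g=cv2.GaussianBlur(cv2.cvtColor(im["frame"],cv2.COLOR_RGB2GRAY).astype(np.float32),(0,0),.7)
  for lab,r0,r1,z in(("idx",42,71,42),("long",80,93,28)):
    T=np.arange(-26,-11,.25);S=[]
    for t in T:
      r=np.linspace(r0,r1,20);q=proj(im,np.c_[c[0]+r*np.cos(np.radians(t)),c[1]+r*np.sin(np.radians(t)),0*r+z]).astype(np.float32)
      S.append(cv2.remap(g,q[:,0].reshape(1,-1),q[:,1].reshape(1,-1),cv2.INTER_LINEAR).mean())
    S=np.array(S);w=np.clip(np.median(S)-S-0.4*(np.median(S)-S.min()),0,None);print(n,lab,T[S.argmin()],(w*T).sum()/w.sum())
E
```

```text
-21.3 39.6 [ 36.9 -14.4]
-20.1 72.4 [ 68.  -24.8]
-20.2 77.6 [ 72.8 -26.8]
-19.2 98.3 [ 92.9 -32.3]
-16.4 39.2 [ 37.6 -11.1]
-18.8 76.0 [ 72.  -24.4]
-16.4 73.8 [ 70.8 -20.9]
-18.9 100.0 [ 94.6 -32.3]
top idx -19.75 -19.86523235787792
top long -19.0 -19.088833314947536
scene idx -18.75 -18.70461978019782
scene long -18.0 -18.01872283870772
```

Aligned to about 0.7°, against an allowed 3.9°. I'll back off the peg, lift, and go above the knob.

```bash
python3 - <<'E'
from h import *
c=np.radians(-33.4)
x,y=540.77+4*np.sin(c),-15.94-4*np.cos(c)
plan([(x,y,123,-33.4,1),(x,y,205,-33.4,4),(641.2,131,205,75.3,15),(641.2,131,122,75.3,5)],160)
E
```

```text
160 -0 0.4 0 0 0 -0.01; 160 -0 0 -2.05 0 0 0; 160 -0 0 -2.05 0 0 0; 160 -0 0 -2.05 0 0 0; 160 -0 0 -2.05 0 0 0
160 0.02 -1.21 0 0 0 -7.25; 160 0.17 -1.2 0 0 0 -7.24; 160 0.33 -1.17 0 0 0 -7.25; 160 0.46 -1.12 0 0 0 -7.25; 160 0.61 -1.05 0 0 0 -7.24
160 0.73 -0.97 0 0 0 -7.25; 160 0.85 -0.87 0 0 0 -7.25; 160 0.95 -0.75 0 0 0 -7.24; 160 1.04 -0.63 0 0 0 -7.25; 160 1.11 -0.49 0 0 0 -7.25
160 1.16 -0.34 0 0 0 -7.24; 160 1.2 -0.2 0 0 0 -7.25; 160 1.21 -0.04 0 0 0 -7.25; 160 1.21 0.11 0 0 0 -7.24; 160 1.19 0.26 0 0 0 -7.25
160 -0 -0 1.66 0 0 0; 160 -0 -0 1.66 0 0 0; 160 -0 -0 1.66 0 0 0; 160 -0 -0 1.66 0 0 0; 160 -0 -0 1.66 0 0 0
end [641.25 131.01 122.01  75.3 ]
```

Call:
{"op": "play_rows", "data": {
  "plan": "160 0 0.4 0 0 0 0; 160 0 0 -2.05 0 0 0; 160 0 0 -2.05 0 0 0; 160 0 0 -2.05 0 0 0; 160 0 0 -2.05 0 0 0"
}}

```text
time_s: 7.9
tool_pos: [538.5, -19.5, 205.9]
tcp_rot: [-180.0, -0.0, -33.4]
force: [0.1, 0.6, -0.0]
gripper_width: 31.6
grasp_force: 0.0
```

Call:
{"op": "play_rows", "data": {
  "plan": "160 0.02 -1.21 0 0 0 -7.25; 160 0.17 -1.2 0 0 0 -7.24; 160 0.33 -1.17 0 0 0 -7.25; 160 0.46 -1.12 0 0 0 -7.25; 160 0.61 -1.05 0 0 0 -7.24"
}}

```text
time_s: 8.4
tool_pos: [573.0, 30.9, 205.1]
tcp_rot: [-180.0, -0.0, 3.1]
force: [-0.0, 0.1, -0.4]
gripper_width: 31.9
grasp_force: 0.0
```

Call:
{"op": "play_rows", "data": {
  "plan": "160 0.73 -0.97 0 0 0 -7.25; 160 0.85 -0.87 0 0 0 -7.25; 160 0.95 -0.75 0 0 0 -7.24; 160 1.04 -0.63 0 0 0 -7.25; 160 1.11 -0.49 0 0 0 -7.25"
}}

```text
time_s: 8.9
tool_pos: [607.3, 81.0, 205.1]
tcp_rot: [180.0, -0.0, 39.3]
force: [-0.6, 0.7, -0.6]
gripper_width: 31.8
grasp_force: 0.0
```

Call:
{"op": "play_rows", "data": {
  "plan": "160 1.16 -0.34 0 0 0 -7.24; 160 1.2 -0.2 0 0 0 -7.25; 160 1.21 -0.04 0 0 0 -7.25; 160 1.21 0.11 0 0 0 -7.24; 160 1.19 0.26 0 0 0 -7.25"
}}

```text
time_s: 9.4
tool_pos: [641.6, 131.1, 205.1]
tcp_rot: [180.0, -0.0, 75.6]
force: [1.1, -1.0, 0.4]
gripper_width: 32.0
grasp_force: 0.0
```

```bash
python3 - <<'E'
from h import *
import pickle
a=get_image("scene");b=get_image("top");pickle.dump((a,b),open("im4.pkl","wb"))
f=lambda i,r,c:cv2.resize(i["frame"][r:r+80,c:c+80,::-1],None,fx=5,fy=5,interpolation=cv2.INTER_CUBIC)
cv2.imwrite("pics/p5.png",np.hstack([f(a,150,230),f(b,160,230)]))
o=get_obs();print(o["tool_pos"],o["tcp_rot"],o["force"])
plan([(641.2,131,122,75.3,5)],160)
E
```

```text
[642.01290265 131.62451879 205.04096225] [ 1.79950165e+02 -3.37830516e-02  7.54532564e+01] [0.49765316 0.35585088 0.56534517]
160 -0.02 -0.01 1.66 0 0 0.03; 160 -0.01 -0.02 1.66 0 0 0.03; 160 -0.02 -0.01 1.66 0 0 0.03; 160 -0.01 -0.01 1.66 0 0 0.03; 160 -0.02 -0.01 1.66 0 0 0.03
end [641.23 131.   122.04  75.3 ]
```

View pics/p5.png

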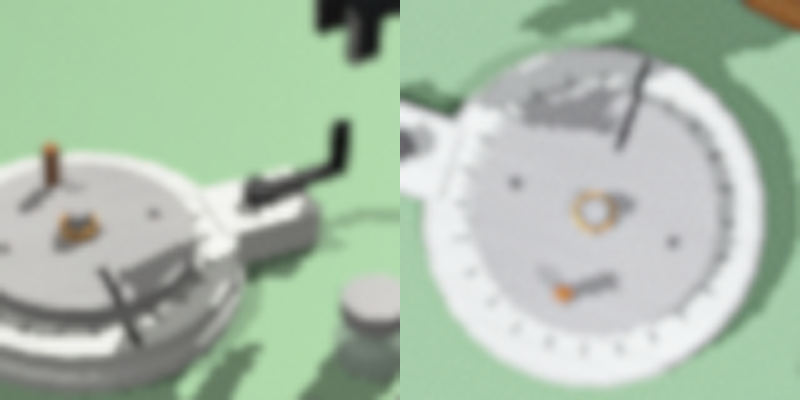

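Dial aligned: index line from (620,148) to (638,100), running into the long line at (648,62). The ring is seated at (595,211) and the gripper is over the knob. Next I descend around the knob.

Call:
{"op": "play_rows", "data": {
  "plan": "160 -0.02 -0.01 1.66 0 0 0; 160 -0.01 -0.02 1.66 0 0 0; 160 -0.02 -0.01 1.66 0 0 0; 160 -0.01 -0.01 1.66 0 0 0; 160 -0.02 -0.01 1.66 0 0 0"
}}

```text
time_s: 10.0
tool_pos: [640.3, 129.6, 121.4]
tcp_rot: [180.0, 0.0, 75.0]
force: [0.6, 0.4, 0.1]
gripper_width: 32.0
grasp_force: 0.0
```

```bash
python3 - <<'E'
from h import *
import pickle
a,b=pickle.load(open("im4.pkl","rb"))
w=at(b,[[230+165.5/5-.5,160+293.5/5-.5]],72)[0][:2];s=at(b,[[230+194.5/5-.5,160+211.5/5-.5]],60)[0][:2]
for c in ([584,-44.5],s): print(w,s,np.degrees(np.arctan2(*(w-c)[::-1])))
p=(625.8,73);W=[]
o=get_obs();print(o["tool_pos"],o["force"])
for k in range(1,21):
    t=75.3+76*k/20
    W.append((p[0]+60*np.cos(np.radians(t)),p[1]+60*np.sin(np.radians(t)),122.3,t,1))
plan(W,160)
E
```

```text
[535.22457131 -25.54095893] [583.52264198 -42.98432815] 158.7588633107491
[535.22457131 -25.54095893] [583.52264198 -42.98432815] 160.14226777964188
[640.25396779 129.62309506 121.36686738] [0.56354949 0.42258989 0.09947547]
160 0.14 -0.36 -0.09 0 0 -4.06; 160 -0.01 -0.4 -0 0 0 -3.8; 160 -0.02 -0.39 -0 0 0 -3.8; 160 -0.01 -0.4 -0 0 0 -3.8; 160 -0.01 -0.4 -0 0 0 -3.8
160 -0.01 -0.4 -0 0 0 -3.8; 160 -0.02 -0.4 -0 0 0 -3.8; 160 -0.01 -0.39 -0 0 0 -3.8; 160 -0.01 -0.4 -0 0 0 -3.8; 160 -0.02 -0.4 -0 0 0 -3.8
160 -0.01 -0.4 -0 0 0 -3.8; 160 -0.01 -0.39 -0 0 0 -3.8; 160 -0.02 -0.4 -0 0 0 -3.8; 160 -0.01 -0.4 -0 0 0 -3.8; 160 -0.01 -0.4 -0 0 0 -3.8
160 -0.02 -0.39 -0 0 0 -3.8; 160 -0.01 -0.4 -0 0 0 -3.8; 160 -0.01 -0.4 -0 0 0 -3.8; 160 -0.02 -0.4 -0 0 0 -3.8; 160 -0.01 -0.39 -0 0 0 -3.8
end [573.2  101.85 122.27 151.3 ]
```

Call:
{"op": "play_rows", "data": {
  "plan": "160 0.14 -0.36 -0.09 0 0 -4.06; 160 -0.01 -0.4 0 0 0 -3.8; 160 -0.02 -0.39 0 0 0 -3.8; 160 -0.01 -0.4 0 0 0 -3.8; 160 -0.01 -0.4 0 0 0 -3.8"
}}

```text
time_s: 10.5
tool_pos: [621.5, 133.0, 122.7]
tcp_rot: [180.0, 0.0, 94.5]
force: [0.8, -0.2, -1.9]
gripper_width: 31.7
grasp_force: 0.9
```

Call:
{"op": "play_rows", "data": {
  "plan": "160 -0.01 -0.4 0 0 0 -3.8; 160 -0.02 -0.4 0 0 0 -3.8; 160 -0.01 -0.39 0 0 0 -3.8; 160 -0.01 -0.4 0 0 0 -3.8; 160 -0.02 -0.4 0 0 0 -3.8"
}}

```text
time_s: 11.0
tool_pos: [602.3, 128.2, 122.7]
tcp_rot: [180.0, 0.0, 113.5]
force: [1.9, 1.7, -0.9]
gripper_width: 31.7
grasp_force: 1.0
```

Call:
{"op": "play_rows", "data": {
  "plan": "160 -0.01 -0.4 0 0 0 -3.8; 160 -0.01 -0.39 0 0 0 -3.8; 160 -0.02 -0.4 0 0 0 -3.8; 160 -0.01 -0.4 0 0 0 -3.8; 160 -0.01 -0.4 0 0 0 -3.8"
}}

```text
time_s: 11.5
tool_pos: [585.7, 117.4, 122.8]
tcp_rot: [180.0, 0.0, 132.5]
force: [1.4, 0.9, -1.3]
gripper_width: 31.8
grasp_force: 0.8
```

Call:
{"op": "play_rows", "data": {
  "plan": "160 -0.02 -0.39 0 0 0 -3.8; 160 -0.01 -0.4 0 0 0 -3.8; 160 -0.01 -0.4 0 0 0 -3.8; 160 -0.02 -0.4 0 0 0 -3.8; 160 -0.01 -0.39 0 0 0 -3.8"
}}

```text
time_s: 12.0
tool_pos: [573.7, 101.8, 122.8]
tcp_rot: [180.0, 0.0, 151.5]
force: [1.6, 1.1, -0.9]
gripper_width: 32.1
grasp_force: 0.8
```

Not at the stop yet, so I push on in 1 mm rows.

Call:
{"op": "play_rows", "data": {
  "plan": "160 0 -0.1 0 0 0 -0.9; 160 0 -0.1 0 0 0 -0.9; 160 0 -0.1 0 0 0 -0.9; 160 0 -0.1 0 0 0 -0.9; 160 0 0 0 0 0 0"
}}

```text
time_s: 12.5
tool_pos: [573.4, 99.9, 123.1]
tcp_rot: [179.8, 0.2, 154.9]
force: [8.8, 18.5, -7.9]
gripper_width: 31.9
grasp_force: 10.1
```

The force jumped to about 20 N, so the lever is at its stop. I'll back off, lift and check.

Call:
{"op": "play_rows", "data": {
  "plan": "160 0 0.4 0 0 0 0; 160 0 0.5 0 0 0 0; 160 0 0 0 0 0 0; 160 0 0 -2 0 0 0; 160 0 0 -3 0 0 0"
}}

```text
time_s: 13.0
tool_pos: [574.3, 106.5, 171.9]
tcp_rot: [-179.9, -0.2, 155.1]
force: [1.3, -0.3, 0.7]
gripper_width: 31.8
grasp_force: 0.0
```

Call:
{"op": "play_rows", "data": {
  "plan": "160 0 0 -3 0 0 0; 160 0 0 -3 0 0 0; 160 3 0 0 0 0 0; 160 4 0 0 0 0 0; 160 0 0 0 0 0 0"
}}

```text
time_s: 13.5
tool_pos: [507.7, 137.0, 232.7]
tcp_rot: [-179.9, -0.2, 155.1]
force: [-0.6, -0.6, -0.8]
gripper_width: 32.2
grasp_force: 0.0
```

```bash
python3 - <<'E'
from h import *
a=get_image("scene");b=get_image("top")
f=lambda i,r,c:cv2.resize(i["frame"][r:r+110,c:c+110,::-1],None,fx=3.63,fy=3.63,interpolation=cv2.INTER_CUBIC)
cv2.imwrite("pics/p6.png",np.hstack([f(a,150,210),f(b,140,200)]))
o=get_obs();print(o["time_s"],o["tool_pos"],o["force"])
c=(584,-44.5)
for im,n in((b,"top"),(a,"scene")):
  g=cv2.GaussianBlur(cv2.cvtColor(im["frame"],cv2.COLOR_RGB2GRAY).astype(np.float32),(0,0),.7)
  for lab,r0,r1,z in(("idx",42,71,42),("long",80,93,28)):
    T=np.arange(-26,-11,.25);S=[]
    for t in T:
      r=np.linspace(r0,r1,20);q=proj(im,np.c_[c[0]+r*np.cos(np.radians(t)),c[1]+r*np.sin(np.radians(t)),0*r+z]).astype(np.float32)
      S.append(cv2.remap(g,q[:,0].reshape(1,-1),q[:,1].reshape(1,-1),cv2.INTER_LINEAR).mean())
    S=np.array(S);print(n,lab,T[S.argmin()])
E
```

```text
13.6 [511.57826011 136.44922737 233.17759614] [ 1.17275171 -0.74662928  0.63431383]
top idx -19.75
top long -19.0
scene idx -18.75
scene long -18.0
```

View pics/p6.png

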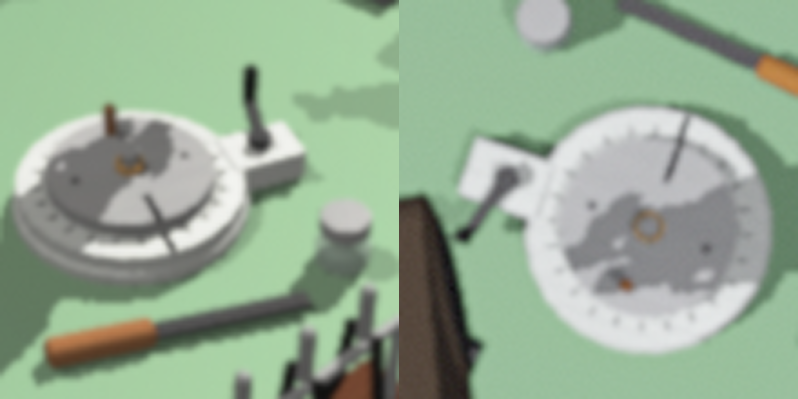

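The index and long lines are in line (index at (678,150), long line up to (688,115)). The lever has swung to its stop with the knob at (463,235), the ring is seated at (648,227), and the arm is clear.

```bash
python3 -c "
from bench import *
print(close_job())"
```

```text
the job is handed in; nothing more can be done
None
```

I handed the job in at about 13.6 s: the dial's index line is within about 1° of the long scale line, the clamp lever is at its stop (force rose to about 20 N), the ring is still seated and the arm is clear; the hand-in gave no verdict.

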